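# Rinsed bottle upside down on the tip-up drying stand

## Task

Put the rinsed narrow-necked bottle upside down to dry on the tip-up drying stand: swing the stand's part-raised cradle all the way down, lay the bottle in it with its open neck facing the peg but still clear of it, and let go. Then push it along until its neck is over the peg and its mouth is up against the collar, and only then swing the cradle up to its stop (the lever serves for this), so that the bottle stands mouth down on the peg. Leave the capped jar alone.

Things in the scene. Friction and masses are not known exactly. Their poses are not given: they have to be found in the camera images.
- stand: Tip-up drying stand, fixed to the table: grey base plate 104 wide (x) by 235 mm, with two cheeks that carry a hinge pin. Origin on the table directly under the hinge pin; z up, x along the hinge pin, y along the lowered cradle, from the hinge towards its free end (the base plate spans y -45 to +190 mm).
- cradle (a joint): Hinge of the aluminium cradle, rad: 0 = lowered, level on its rests (stop); grows as the free end rises; 1.45 = raised nearly upright (stop). Starts in between. Friction (about 0.5 N m) holds it wherever it is left. The free end can be pressed down from above; the lever raises it. Floor, back wall with collar and peg, and lever turn together.
- cradle_hinge (a point): Point on the hinge axis at the middle of its pin, 40 mm above the table; axes as the stand's.
- peg_seat (a point): Centre of the face of the white collar (32 mm across) at the foot of the peg, where the bottle's mouth comes to rest: 26 mm from the hinge axis along the cradle, 17 mm above it when lowered. Turns with the cradle: y along the peg towards the cradle's free end, z away from its floor, x along the hinge. The steel peg is 10 mm thick; its round tip is 46 mm from the collar.
- cradle_end (a point): Middle of the free edge of the cradle's floor, on its upper face: 200 mm from the hinge axis, 8 mm below it when lowered. The floor lies 25 mm below the peg's axis, so a bottle lying on it is in line with the peg; it is 62 mm wide, starts at the back wall and has a low flared lip, 8 mm high, along each side, 54 mm apart inside.
- lever_handle (a point): Centre of the lever's black cross handle, a bar 12 mm thick and 64 mm long along the hinge direction, 145 mm from the hinge axis at a right angle to the cradle's floor: straight above the hinge with the cradle lowered, and swung over to the stand's -y side, about level, with it raised. The lever itself is a flat steel bar 14 x 10 mm.
- bottle: White plastic narrow-necked bottle, open, lying on its side: square body 50 x 50 mm and 90 mm long, short shoulder, round neck 26 mm across with a 20 mm bore; 125 mm long in all, about 90 g. Origin in the middle of the face it lies on, under the middle of the square body; x points along the bottle towards its mouth, z up, away from the face it lies on.
- bottle_mouth (a point): Centre of the bottle's open mouth, on its axis, 80 mm from the middle of the square body.
- bottle_bottom (a point): Centre of the bottle's closed bottom, on its axis, 45 mm from the middle of the square body.
- jar: White round jar with a closed cap, standing, 48 mm across and 90 mm high; a bystander. Origin at the centre of its underside, z up.
There are look-alikes about, which are no part of the job. What is shaped like the bottle but black is not meant.

How it is judged:
By the outcome, as a careful person would: the job done as asked, in the order asked, and still so for the second after the job is handed in, with the robot touching nothing.
It also fails if it takes over 72 s, if anything falls off the work surface, if the arm or the gripper's body presses on something with over 40 N, if the wrist force passes 120 N, or if a joint passes its speed limit or range.

## Robot

A 6-joint arm with a two-finger parallel gripper is mounted at the origin on a cart in front of the work surface, level with it; the furniture and walls round the work are solid. World frame = base frame: x ahead of the robot, y to its left, z up, the work surface at z = 0. Lengths are in mm, angles in degrees, forces in N, time in s.
With the tool pointing down it reaches from about 350 to 850 mm from the base axis. Payload 8.1 kg.
Tool frame: the origin (TCP) lies midway between the tips of the shut fingers; the grasp point (between the pads) lies 19 mm behind it; z points along the fingers, y is the line along which they close (so a half turn about z gives the same grasp; the last joint's range is limited). The gripper opens to 85 mm and grips with 20 to 120 N. Pads are 22 mm wide; open, the fingers measure 114 mm over their backs; the gripper's body (76 mm by 85 mm) begins 54 mm behind the grasp point. The pads swing forward as they close: fully open they stand 13 mm farther back than shut.
Start: joints at [68.159, 7.471, 85.268, -0, 87.261, -4.893], TCP at [174.881, 573.953, 197.692] pointing down, gripper open.
Joint ranges: [-169.43, 169.43], [-51.17, 129.36], [1.28, 143.12], [-76.62, 256.62], [0, 156.53], [-152.29, 152.29]. Speed limits (degrees/s): [136.94, 136.94, 159.86, 180, 180, 180].

## Interface

Orientations are given as [roll, pitch, yaw] about the fixed x, y, z axes, in that order (R = Rz(yaw) Ry(pitch) Rx(roll)).
In Python, from bench import r gives the robot as it stands.
- The arm moves only by the tool apply_moves, never from a script. Its argument "steps" is a list of rows, each a list of 7 numbers: the opening, from -1 (shut) to 1 (fully open), then the shift along the tool's x, y, z in mm, then the turn, a rotation vector about the tool's x, y, z in units of 5 degrees (1.0 is 5 degrees). A call has exactly 8 rows; each row shifts and turns the commanded pose from where the row before left it, along the tool's axes as they then stand; what a row does not reach is not made up. A row lasts 1/10 s, in which the tool goes at most 50 mm and 8.59 degrees, less where a joint would pass 70% of its speed; a pose out of reach is approached as far as the arm can. A call is refused whole if a number of a shift passes 50 or a number of a turn 1, either way. A call with a gripper value outside its range is refused whole. The fingers move at their own pace and stop on an object; "squeeze" is the grip in N (left out, the last holds). Time passes only in rows, so rows that do not move let the fingers close, or fill a call up. It gives the time, the measured TCP pose, the force, the opening and the grip force at its end, in the units of the state.
- r.sense(): the state, without advancing time (a new reading comes with each control period).
- r.snapshot(name): name is "side" or "top" or "wrist"; returns a dict with "color" (384x512x3 uint8, blue, green, red), "depth" (384x512 float32, mm along the optical axis (not along the pixel's ray), 0 where there is no reading), "mtx" (3x3 intrinsics, pixels), "T" (4x4, takes a point from camera to world coordinates); the wrist camera has in their place "hand_eye" (4x4, takes a point from camera to tool coordinates, whose origin is the TCP and whose axes are the flange's). Camera axes: x right, y down, z forward; pixel columns grow to the right and rows downward; lengths in mm; the calibration is good to about 2 mm. A picture is of the moment at which its call begins: read the wrist's pose just before it.
- r.hand_in(): hands the job in; it is judged then, once.
The state is a dict: "time": time; "joint_pos": joint angles; "qd": joint speeds; "joint_efforts": joint torques, N m; "tool_pos": TCP position; "tcp_rot": TCP orientation; "ft_force": force on the tool from outside, world axes, zero at the start; "wrist_torque": the same for the moment, N m; "finger_gap": finger opening in mm; "grip_force": force on a finger pad.
Only numpy, scipy, OpenCV 4.12 (cv2) and the standard library are available. Lean on these libraries where they do the work, as an engineer would, in place of code of your own. Each camera call takes 0.05 s, during which the arm holds its last target. There are 200 camera calls.

## Working session

There is one attempt and no reset: what is moved stays moved. The work goes in short steps, Python scripts to look and compute and a tool call to move; the robot and the scene stay as the last step left them, time stands still between calls to the robot, and variables do not carry over. Pictures are saved under pics/ and viewed, at most 10 in all, crops included, and the job is handed in when it is done.

Besides the shell and the picture viewer there is one more tool, called after "Emit:" as name(argument=value, ...), one argument or row to a line, values as JSON. apply_moves: Moves the arm, as the interface text tells. Its arguments: {"type":"object","properties":{"steps":{"type":"array"},"squeeze":{"type":"number"}},"required":["steps"]}

```bash
mkdir -p pics; ls; cat > h.py <<'E'
import numpy as np, cv2, pickle
from bench import r
from scipy.spatial.transform import Rotation as Ro
def cloud(s,T=None):
    d=s["depth"];K=s["mtx"];T=s["T"] if T is None else T
    v,u=np.indices(d.shape);p=np.stack([(u-K[0,2])*d/K[0,0],(v-K[1,2])*d/K[1,1],d],-1)
    w=p@T[:3,:3].T+T[:3,3]; w[d==0]=np.nan; return w
def toolT():
    s=r.sense();T=np.eye(4);T[:3,3]=s["tool_pos"];T[:3,:3]=Ro.from_euler('xyz',s["tcp_rot"],degrees=True).as_matrix();return T
E
python3 - <<'E'
from h import *
print(r.sense())
for n in("side","top"):
    s=r.snapshot(n);pickle.dump(s,open(n+".pkl","wb"));print(n,s["T"].round(2).tolist());cv2.imwrite(f"pics/{n}1.png",s["color"])
E
```

```text
pics
{'time': 0.0, 'joint_pos': array([ 6.81588292e+01,  7.51539676e+00,  8.53295287e+01,  4.44877145e-04,
        8.72615215e+01, -4.89359483e+00]), 'qd': array([-0.00084643,  0.08628984, -0.04762558,  0.04459982,  0.01306634,
        0.05135271]), 'joint_efforts': array([-2.97308015e-04, -5.69395351e+01, -5.00554490e+01,  2.78682268e-05,
        1.48103078e-02, -9.00883890e-06]), 'tool_pos': array([174.65007788, 573.3778052 , 196.63909071]), 'tcp_rot': array([-1.79893979e+02, -9.52321855e-03,  1.63052394e+02]), 'ft_force': array([-0.58520211,  0.36236638, -0.46862577]), 'wrist_torque': array([-0.04308354,  0.04857645, -0.01487825]), 'grip_force': 0.0, 'finger_gap': 85.34591959247078}
side [[0.93, -0.15, 0.34, 116.07], [-0.37, -0.36, 0.85, -1036.58], [-0.0, -0.92, -0.39, 587.47], [0.0, 0.0, 0.0, 1.0]]
top [[-0.1, -0.97, 0.22, 280.75], [-1.0, 0.1, -0.02, -69.63], [0.0, -0.22, -0.97, 1184.85], [0.0, 0.0, 0.0, 1.0]]
```

View pics/top1.png

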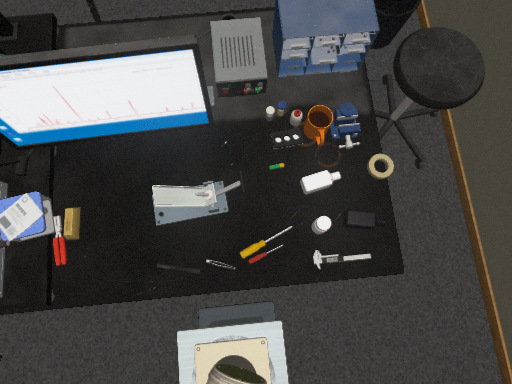

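View pics/side1.png

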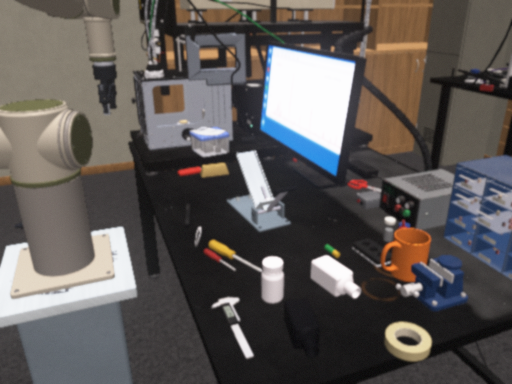

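```bash
python3 - <<'E'
from h import *
s=pickle.load(open("top.pkl","rb"));w=cloud(s);c=s["color"].astype(int)
def reg(u0,u1,v0,v1): return w[v0:v1,u0:u1].reshape(-1,3),c[v0:v1,u0:u1].reshape(-1,3)
p,k=reg(100,400,100,270);print("table z",np.nanmedian(p[:,2][k.sum(1)<90]))
for n,b in dict(bottle=(295,345,165,197),jar=(308,335,213,238)).items():
    p,k=reg(*b);m=(k.min(1)>110);q=p[m&(p[:,2]>15)];print(n,len(q),np.percentile(q,[5,50,95],axis=0).round(1).tolist())
    for lo in((40,56),(15,40),(80,100)):
        t=q[(q[:,2]>lo[0])&(q[:,2]<lo[1])]
        if len(t)>8:print(lo,len(t),t[:,2].mean(),cv2.minAreaRect(t[:,:2].astype(np.float32)))
p,k=reg(145,245,172,230)
m=(p[:,2]>2)&(p[:,2]<14)&(k.sum(1)>200);t=p[m];print("plate",m.sum(),np.median(t[:,2]),cv2.minAreaRect(t[:,:2].astype(np.float32)))
print(np.percentile(t,[1,50,99],axis=0))
cv2.imwrite("pics/crop1.png",cv2.resize(s["color"][165:245,140:360],None,fx=3.6,fy=3.6,interpolation=cv2.INTER_CUBIC))
# heights of stand
zz=w[176:228:2,146:246:3,2]
for row in zz: print(' '.join('%4.0f'%x for x in row))
print(w[176,146],w[226,146],w[226,243])
E
```

```text
table z -0.29493357614569504
bottle 516 [[538.8, -383.4, 34.4], [565.1, -323.0, 48.7], [586.7, -277.0, 52.5]]
(40, 56) 441 48.935208610055334 ((565.4853515625, -328.58697509765625), (48.593849182128906, 114.49327850341797), 11.611655235290527)
(15, 40) 75 34.86526854879596 ((556.159912109375, -342.9781188964844), (30.23721694946289, 116.90796661376953), 30.742366790771484)
jar 211 [[402.5, -325.4, 59.4], [419.8, -306.1, 89.0], [439.2, -289.4, 93.4]]
(80, 100) 168 89.57476934557738 ((422.5193176269531, -308.3998718261719), (41.002281188964844, 39.59696578979492), 81.90497589111328)
plate 1019 9.546390628031759 ((539.6820678710938, 94.23837280273438), (103.6878433227539, 235.9700469970703), 5.811491012573242)
[[481.77780254 -23.25181234   3.78139399]
 [512.71621532 100.37563247   9.54639063]
 [596.78068135 210.4601443   13.66935899]]
  -7   -4    1   -1   -0   -1   -3   -3    2   -4   -1    4    1    0    1   -3    3    1    2   -1   -1    3    4    0    0    0   -3   -2    0   -3   -5  151  149    4
   1   -2   -1   -2    3   -4   -1    0   -0   -2    0   -2   -1  nan    0   -1    2  
[... 3586 characters left out ...]
-3   -0   -1   -1   -1   -3   -1    4  nan   -1    1   -2   -1   -3
  -2   -0   -5    2   13   11   12   10    3   -3    1   -3   -2    1    2   -1    1    4   -3   -5    4   -1    0    2   -2   -1    2   -5   -2    2   -7   -1    4    1
   2   -1   -2    1    8    9   -1   -1   -1    2    0   -0    2    1   -4    3   -1   -1    0   -1   -1   -0   -2   -1    2    1    2   -0   -4   -3   -5   -2   -2   -1
   1   -2   -3   -1   -0    0   -1   -4   -1    0    2   -0    1   -1   -5    2    1   -0    0   -2    3    2    1    0   -2    3   -2   -0    2   -0    1   -3   -4    1
[646.78526513 234.09517832  -6.8381184 ] [478.196612   238.14728894   1.39569625] [447.74733543 -70.49075904   1.07853264]
```

View pics/crop1.png

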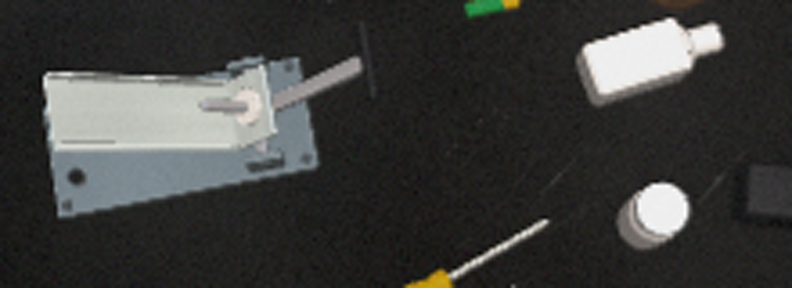

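```bash
cat >> h.py <<'E'
ST=np.array([547.0,22.1]);YAW=5.8
def st(x,y):
    c,s=np.cos(np.radians(YAW)),np.sin(np.radians(YAW));return ST+[c*x-s*y,s*x+c*y]
def plan(wps,P=None):
    """wps: (x,y,z,yaw,nrows); prints shift/turn rows (tool down)"""
    s=r.sense()
    P=list(s["tool_pos"])+[s["tcp_rot"][2]] if P is None else P
    for x,y,z,yaw,n in wps:
        d=(np.array([x,y,z])-P[:3])/n; dy=((yaw-P[3]+180)%360-180)/n
        for i in range(n):
            R=Ro.from_euler('xyz',[180,0,P[3]],degrees=True).as_matrix()
            print((R.T@d).round(1).tolist(),round(-dy/5,2)); P[3]+=dy
        P[:3]=[x,y,z]
        print('--')
E
python3 - <<'E'
from h import *
x,y=st(0,130);print(x,y)
plan([(174.6,573.4,225,133,6),(x,y,225,95.8,14),(x,y,190,95.8,4)])
E
```

```text
533.862681366217 151.43449214774247
[0.0, -0.0, -4.7] 1.0
[0.0, -0.0, -4.7] 1.0
[0.0, -0.0, -4.7] 1.0
[0.0, -0.0, -4.7] 1.0
[0.0, -0.0, -4.7] 1.0
[0.0, -0.0, -4.7] 1.0
--
[-39.5, -1.8, -0.0] 0.53
[-39.6, 0.0, 0.0] 0.53
[-39.5, 1.9, 0.0] 0.53
[-39.4, 3.7, 0.0] 0.53
[-39.2, 5.5, 0.0] 0.53
[-38.9, 7.3, 0.0] 0.53
[-38.5, 9.1, 0.0] 0.53
[-38.0, 10.9, 0.0] 0.53
[-37.5, 12.7, 0.0] 0.53
[-36.9, 14.4, 0.0] 0.53
[-36.2, 16.1, 0.0] 0.53
[-35.4, 17.7, 0.0] 0.53
[-34.5, 19.4, 0.0] 0.53
[-33.6, 20.9, 0.0] 0.53
--
[0.0, -0.0, 8.8] 0.0
[0.0, -0.0, 8.8] 0.0
[0.0, -0.0, 8.8] 0.0
[0.0, -0.0, 8.8] 0.0
--
```

Emit:
apply_moves(
  steps=[
    [-1,0,0,-5,0,0,1],
    [-1,0,0,-5,0,0,1],
    [-1,0,0,-5,0,0,1],
    [-1,0,0,-5,0,0,1],
    [-1,0,0,-5,0,0,1],
    [-1,0,0,-5,0,0,1],
    [-1,-39.5,-1.8,0,0,0,0.53],
    [-1,-39.6,0,0,0,0,0.53],
  ],
  squeeze=40,
)

```text
time: 0.9
tool_pos: [226.0, 513.2, 227.1]
tcp_rot: [-180.0, 0.0, 127.8]
ft_force: [1.0, 0.4, -0.3]
finger_gap: 0.2
grip_force: 0.0
```

Emit:
apply_moves(
  steps=[
    [-1,-39.5,1.9,0,0,0,0.53],
    [-1,-39.4,3.7,0,0,0,0.53],
    [-1,-39.2,5.5,0,0,0,0.53],
    [-1,-38.9,7.3,0,0,0,0.53],
    [-1,-38.5,9.1,0,0,0,0.53],
    [-1,-38,10.9,0,0,0,0.53],
    [-1,-37.5,12.7,0,0,0,0.53],
    [-1,-36.9,14.4,0,0,0,0.53],
  ],
)

```text
time: 1.7
tool_pos: [432.3, 271.4, 227.3]
tcp_rot: [-180.0, 0.0, 106.4]
ft_force: [0.9, -0.4, -0.5]
finger_gap: -0.2
grip_force: 0.0
```

Emit:
apply_moves(
  steps=[
    [-1,-36.2,16.1,0,0,0,0.53],
    [-1,-35.4,17.7,0,0,0,0.53],
    [-1,-34.5,19.4,0,0,0,0.53],
    [-1,-33.6,20.9,0,0,0,0.53],
    [-1,0,0,0,0,0,0],
    [-1,0,0,0,0,0,0],
    [-1,0,0,0,0,0,0],
    [-1,0,0,0,0,0,0],
  ],
)

```text
time: 2.5
tool_pos: [534.0, 153.5, 227.6]
tcp_rot: [-180.0, -0.0, 96.0]
ft_force: [-0.0, 0.3, 0.2]
finger_gap: 0.0
grip_force: 0.0
```

Emit:
apply_moves(
  steps=[
    [-1,0,0,10,0,0,0],
    [-1,0,0,10,0,0,0],
    [-1,0,0,10,0,0,0],
    [-1,0,0,10,0,0,0],
    [-1,0,0,10,0,0,0],
    [-1,0,0,10,0,0,0],
    [-1,0,0,10,0,0,0],
    [-1,0,0,10,0,0,0],
  ],
)

```text
time: 3.3
tool_pos: [534.6, 152.5, 146.8]
tcp_rot: [-180.0, -0.0, 95.9]
ft_force: [0.2, 0.5, 0.2]
finger_gap: 0.2
grip_force: 0.0
```

Emit:
apply_moves(
  steps=[
    [-1,0,0,10,0,0,0],
    [-1,0,0,10,0,0,0],
    [-1,0,0,10,0,0,0],
    [-1,0,0,10,0,0,0],
    [-1,0,0,10,0,0,0],
    [-1,0,0,10,0,0,0],
    [-1,0,0,10,0,0,0],
    [-1,0,0,10,0,0,0],
  ],
)

```text
time: 4.1
tool_pos: [534.6, 152.7, 66.9]
tcp_rot: [180.0, -0.0, 96.0]
ft_force: [-0.5, 0.2, 3.4]
finger_gap: -0.2
grip_force: 1.3
```

Emit:
apply_moves(
  steps=[
    [-1,0,0,6,0,0,0],
    [-1,0,0,6,0,0,0],
    [-1,0,0,6,0,0,0],
    [-1,0,0,6,0,0,0],
    [-1,0,0,5,0,0,0],
    [-1,0,0,3,0,0,0],
    [-1,0,0,3,0,0,0],
    [-1,0,0,1,0,0,0],
  ],
)

```text
time: 4.9
tool_pos: [534.6, 152.5, 31.4]
tcp_rot: [-180.0, 0.0, 96.0]
ft_force: [0.2, 1.1, 3.0]
finger_gap: -0.2
grip_force: 1.2
```

Emit:
apply_moves(
  steps=[
    [-1,0,0,1,0,0,0],
    [-1,0,0,1,0,0,0],
    [-1,0,0,1,0,0,0],
    [-1,0,0,0,0,0,0],
    [-1,0,0,0,0,0,0],
    [-1,0,0,0,0,0,0],
    [-1,0,0,0,0,0,0],
    [-1,0,0,0,0,0,0],
  ],
)

```text
time: 5.7
tool_pos: [534.6, 152.4, 28.6]
tcp_rot: [-180.0, 0.0, 96.0]
ft_force: [0.5, -0.2, 0.4]
finger_gap: 0.0
grip_force: 0.4
```

Emit:
apply_moves(
  steps=[
    [-1,0,0,1,0,0,0],
    [-1,0,0,1,0,0,0],
    [-1,0,0,1,0,0,0],
    [-1,0,0,1,0,0,0],
    [-1,0,0,0,0,0,0],
    [-1,0,0,0,0,0,0],
    [-1,0,0,0,0,0,0],
    [-1,0,0,0,0,0,0],
  ],
)

```text
time: 6.5
tool_pos: [534.5, 152.4, 24.6]
tcp_rot: [-180.0, 0.0, 95.9]
ft_force: [0.3, 0.2, 0.3]
finger_gap: -0.3
grip_force: 0.3
```

```bash
python3 - <<'E'
from h import *
a=r.snapshot("top");b=r.snapshot("side")
pickle.dump((a,b),open("2.pkl","wb"))
im=np.hstack([cv2.resize(a["color"][160:240,140:260],(600,400)),])
im2=cv2.resize(b["color"][120:260,190:340],(428,400))
cv2.imwrite("pics/c2.png",cv2.resize(np.hstack([im,im2]),(800,311)))
E
```

```text
(no output)
```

View pics/c2.png

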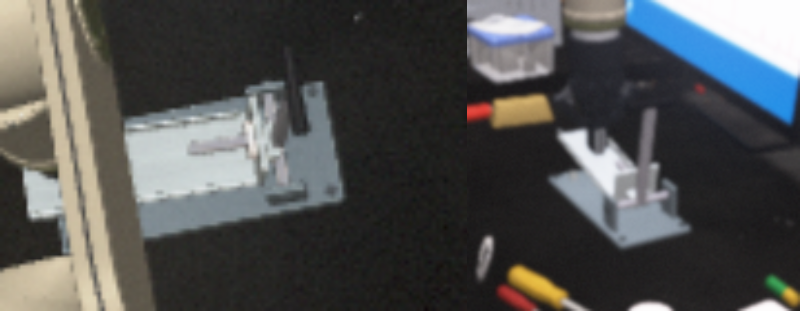

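```bash
python3 - <<'E'
from h import *
a,b=pickle.load(open("2.pkl","rb"))
for n,s,lo in(("top",a,0),("side",b,0)):
    w=cloud(s).reshape(-1,3);w=w[~np.isnan(w[:,0])]
    c,sn=np.cos(np.radians(YAW)),np.sin(np.radians(YAW));d=w[:,:2]-ST
    x=c*d[:,0]+sn*d[:,1];y=-sn*d[:,0]+c*d[:,1]
    for y0 in range(40,215,15):
        m=(abs(x)<22)&(y>y0)&(y<y0+15)&(w[:,2]>-5)&(w[:,2]<75)
        print(n,y0,m.sum(),np.percentile(w[m,2],[10,50,90]).round(1) if m.sum() else '')
    m=(abs(x)<36)&(abs(y)<70)&(w[:,2]>120);
    if m.sum(): print("lever",np.median(y[m]),np.median(x[m]),np.percentile(w[m,2],[50,95]))
E
```

```text
top 40 64 [37.6 41.2 69.7]
top 55 64 [41.2 43.8 70.1]
top 70 68 [43.4 45.9 49. ]
top 85 68 [46.  49.1 52. ]
top 100 67 [48.9 51.6 54.1]
top 115 11 [50.3 52.7 55.3]
top 130 0 
top 145 0 
top 160 6 [62.5 65.8 66.6]
top 175 44 [61.  65.4 68.8]
top 190 35 [-1.  68.  70.6]
top 205 30 [-2.3 -0.9  3. ]
lever 64.72856723061783 -5.31629628958155 [429.94833395 485.43578474]
side 40 17 [10.6 65.2 72.7]
side 55 17 [42.8 45.  72.4]
side 70 26 [43.7 47.1 49.3]
side 85 32 [10.6 49.6 51.5]
side 100 45 [10.8 52.  54.5]
side 115 76 [12. 57. 72.]
side 130 36 [10.  56.7 60.4]
side 145 18 [ 9.3 59.8 62.5]
side 160 34 [ 9.9 29.4 65.8]
side 175 27 [11.7 66.3 68.9]
side 190 11 [66.7 68.5 70. ]
side 205 8 [-1.   0.6  1.5]
lever 63.610940289371015 -4.644257253491717 [418.21579809 474.22689257]
```

```bash
python3 - <<'E'
from h import *
T0=toolT();print(r.sense()["tool_pos"],r.sense()["ft_force"],r.sense()["finger_gap"],r.sense()["joint_pos"])
a=r.snapshot("wrist");b=r.snapshot("side")
print(a["hand_eye"].round(2).tolist())
im=cv2.resize(b["color"][120:230,195:305],(500,500),interpolation=cv2.INTER_CUBIC)
cv2.imwrite("pics/c3.png",cv2.resize(np.hstack([im,cv2.resize(a["color"],(667,500))]),(800,343)))
w=cloud(b);c,sn=np.cos(np.radians(YAW)),np.sin(np.radians(YAW));d=w[...,:2]-ST
x=c*d[...,0]+sn*d[...,1];y=-sn*d[...,0]+c*d[...,1]
m=(abs(x)<30)&(y>100)&(y<160)&(w[...,2]>15)&(w[...,2]<140)
for v in range(120,230,3):
    u=np.where(m[v])[0]
    if len(u): print(v,[(int(q),int(x[v,q]),int(y[v,q]),int(w[v,q,2]),int(b["color"][v,q].mean())) for q in u[::2]])
E
```

```text
[534.54669067 152.42349838  24.59267126] [0.4196021  0.28267095 0.85161418] -0.23788472572933855 [ 1.06349774e+01  9.47360184e+00  1.01914485e+02 -7.10788557e-03
  6.86234822e+01  4.69116869e+00]
[[0.0, -0.97, -0.26, 65.12], [1.0, 0.0, -0.0, 0.32], [0.0, -0.26, 0.97, -175.87], [0.0, 0.0, 0.0, 1.0]]
165 [(249, -2, 119, 139, 39), (253, 8, 114, 139, 40)]
168 [(241, -16, 148, 123, 35), (243, -15, 136, 127, 40), (245, -17, 116, 133, 38), (247, -11, 116, 132, 40), (249, 3, 133, 124, 41), (251, 4, 121, 128, 34), (253, 8, 115, 129, 39), (255, 15, 115, 128, 39)]
171 [(242, -17, 140, 116, 34), (244, -16, 127, 120, 35), (246, -17, 110, 126, 36), (248, -10, 111, 124, 36), (250, 9, 138, 112, 38), (252, 5, 117, 119, 37), (254, 14, 119, 117, 40), (256, 23, 125, 113, 44), (258, 26, 116, 116, 40)]
174 [(242, -27, 116, 116, 41), (244, -19, 120, 113, 40), (246, -11, 122, 111, 35), (248, -5, 120, 110, 39), (250, 0, 118, 110, 37), (252, 5, 116, 110, 38), (254, 15, 123, 106, 37), (256, 20, 118, 107, 37), (258, 27, 119, 105, 38)]
177 [(242, -28, 116, 106, 82), (244, -17, 125, 101, 53), (246, -12, 122, 101,
[... 441 characters left out ...]
), (244, -13, 135, 67, 174), (246, -11, 124, 70, 63), (248, -6, 121, 71, 103), (250, 0, 120, 69, 103), (252, 9, 125, 66, 141), (254, 23, 139, 58, 186), (256, 23, 126, 63, 167)]
189 [(241, -23, 136, 58, 236), (243, -15, 138, 56, 236), (245, -9, 137, 55, 229), (247, -7, 127, 58, 180), (249, -3, 120, 60, 163), (251, 5, 125, 56, 198), (253, 12, 125, 55, 235), (255, 16, 119, 57, 234), (257, 23, 118, 56, 201), (259, 24, 107, 60, 148)]
192 [(243, -25, 117, 56, 236), (245, -18, 117, 54, 238), (247, -12, 117, 53, 237), (249, -5, 116, 52, 237), (251, -1, 110, 54, 239), (253, 4, 110, 52, 239), (255, 9, 105, 53, 236), (260, 24, 100, 52, 180)]
195 [(247, -19, 101, 51, 239)]
198 [(238, -25, 157, 20, 160)]
```

View pics/c3.png

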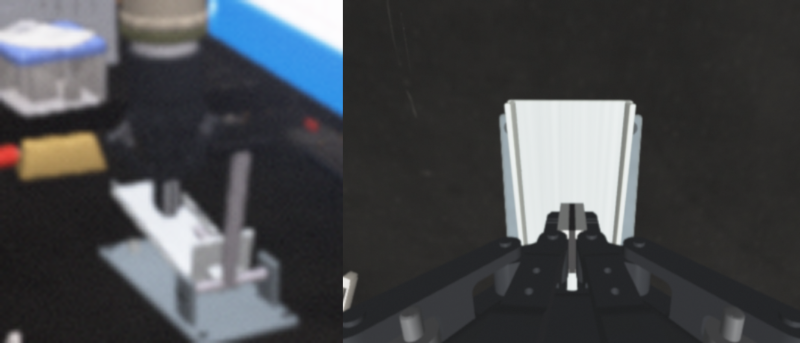

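```bash
python3 - <<'E'
from h import *
a=r.snapshot("wrist");T=cloud(a,a["hand_eye"])
for v in range(200,330,8):
    print(v,[tuple(int(t) if t==t else None for t in T[v,u]) for u in (345,355,362,366,370,378,390)])
W=T@toolT()[:3,:3].T+toolT()[:3,3]
print(W[150,366],W[190,366],W[200,330])
E
```

```text
200 [(7, 63, 24), (7, 70, 24), (7, 75, 24), (7, 78, 24), (7, 81, 24), (6, 87, 25), (6, 96, 25)]
208 [(1, 63, 24), (1, 70, 23), (0, 76, 25), (0, 79, 25), (1, 81, 24), (0, 87, 25), (1, 96, 24)]
216 [(-4, 64, 24), (-5, 71, 25), (-5, 77, 25), (-4, 79, 24), (-5, 82, 25), (-5, 88, 25), (-5, 97, 25)]
224 [(-11, 65, 25), (-11, 72, 25), (-11, 77, 24), (-11, 80, 25), (-11, 83, 25), (-11, 89, 26), (-11, 98, 25)]
232 [(-17, 65, 25), (-17, 73, 26), (-17, 77, 24), (-17, 81, 25), (-17, 83, 25), (-18, 90, 26), (-17, 98, 24)]
240 [(-23, 65, 24), (-24, 73, 25), (-23, 78, 24), (None, None, None), (-24, 84, 25), (-24, 90, 25), (-23, 99, 24)]
248 [(-30, 66, 25), (-30, 73, 24), (-30, 79, 25), (-30, 82, 24), (-30, 85, 24), (-30, 91, 26), (-30, 100, 25)]
256 [(-36, 66, 24), (-37, 74, 25), (-36, 79, 24), (-36, 82, 24), (-36, 85, 24), (-37, 92, 25), (-36, 100, 24)]
264 [(-43, 67, 25), (-43, 74, 24), (-43, 80, 24), (-43, 83, 24), (-43, 86, 24), (-44, 92, 25), (-43, 101, 24)]
272 [(12, 31, -83), (-50, 76, 25), (-50, 80, 24), (-50, 84, 25), (-50, 87, 25), (-51, 93, 26), (-50, 102, 24)]
280 [(12, 29, -88), (12, 3
[... 197 characters left out ...]
96 [(10, 27, -96), (12, 30, -98), (12, 32, -98), (12, 33, -97), (11, 35, -96), (None, None, None), (12, 40, -98)]
304 [(7, 28, -94), (10, 29, -99), (11, 31, -100), (12, 32, -101), (11, 33, -100), (12, 35, -102), (12, 39, -101)]
312 [(-86, 70, 25), (-85, 78, 24), (8, 31, -100), (9, 32, -101), (9, 33, -102), (11, 34, -104), (11, 38, -104)]
320 [(-7, 32, -84), (-93, 79, 25), (-94, 85, 25), (-93, 88, 25), (6, 33, -101), (9, 34, -105), (10, 37, -107)]
328 [(-7, 31, -88), (-7, 35, -88), (-100, 85, 24), (-101, 89, 25), (4, 33, -103), (7, 34, -106), (8, 36, -107)]
[6.04569478e+02 2.02680414e+02 3.33509832e-01] [610.74565105 174.70748579  -0.99105911] [ 5.86399222e+02  1.64844979e+02 -5.29697888e-01]
```

```bash
python3 - <<'E'
from h import *
a=r.snapshot("wrist");T=cloud(a,a["hand_eye"])
for v in range(110,330,6):
    print(v,[tuple(int(t) if t==t else None for t in T[v,u]) for u in (230,244,250,256,262,268)])
E
```

```text
110 [(68, -17, 25), (68, -8, 24), (68, -4, 25), (68, 0, 25), (68, 3, 25), (68, 7, 25)]
116 [(65, -11, -44), (65, -5, -43), (65, -2, -42), (65, 0, -43), (65, 2, -43), (65, 5, -44)]
122 [(62, -11, -43), (62, -5, -43), (62, -2, -43), (62, 0, -44), (62, 2, -43), (62, 5, -43)]
128 [(59, -11, -42), (60, -5, -44), (59, -2, -41), (59, 0, -44), (59, 2, -42), (59, 5, -43)]
134 [(57, -11, -41), (57, -5, -41), (57, -2, -42), (57, 0, -42), (57, 2, -41), (57, 5, -41)]
140 [(54, -11, -42), (54, -5, -41), (54, -2, -42), (54, 0, -42), (54, 2, -42), (54, 5, -41)]
146 [(51, -11, -41), (51, -5, -40), (51, -2, -40), (51, 0, -40), (51, 2, -41), (51, 5, -41)]
152 [(49, -12, -40), (49, -5, -40), (48, -2, -40), (49, 0, -40), (49, 2, -40), (48, 5, -40)]
158 [(46, -12, -40), (46, -5, -40), (46, -2, -40), (46, 0, -39), (46, 2, -40), (46, 5, -39)]
164 [(43, -12, -39), (43, -5, -39), (43, -2, -38), (43, 0, -39), (43, 2, -39), (43, 5, -40)]
170 [(40, -12, -39), (40, -5, -39), (40, -2, -38), (40, 0, -38), (40, 2, -37), (40, 5, -38)]
176 [(37, -12, -38), (37, -5, -37), (37, -2, -38), (37, 0, -39), (37, 2, -38), (37,
[... 1615 characters left out ...]
(5, -2, -80), (0, 0, -70), (5, 2, -80), (11, 4, -90)]
290 [(16, -7, -102), (14, -3, -98), (3, -2, -81), (-3, 0, -70), (2, 2, -80), (12, 3, -95)]
296 [(16, -7, -104), (11, -3, -97), (0, -2, -81), (-6, 0, -70), (0, 2, -78), (11, 3, -97)]
302 [(17, -6, -107), (10, -3, -98), (-1, -2, -81), (-10, 0, -68), (-2, 2, -80), (9, 3, -96)]
308 [(17, -6, -110), (8, -3, -98), (-4, -2, -80), (-47, 0, -23), (-5, 2, -80), (6, 3, -95)]
314 [(17, -6, -113), (6, -3, -99), (-7, -2, -80), (-52, 0, -21), (-7, 2, -80), (4, 3, -96)]
320 [(16, -6, -114), (4, -3, -98), (-8, -2, -82), (-57, 0, -20), (-9, 2, -81), (2, 3, -96)]
326 [(17, -5, -117), (10, -3, -109), (9, -1, -108), (10, 0, -109), (10, 1, -108), (9, 3, -108)]
```

Emit:
apply_moves(
  steps=[
    [-1,0,0,-5,0,0,0],
    [-1,0,0,-5,0,0,0],
    [-1,0,0,-5,0,0,0],
    [-1,0,0,-5,0,0,0],
    [-1,0,0,-5,0,0,0],
    [-1,0,0,-5,0,0,0],
    [-1,0,0,-5,0,0,0],
    [-1,0,0,-5,0,0,0],
  ],
)

```text
time: 7.6
tool_pos: [534.6, 152.6, 65.2]
tcp_rot: [180.0, 0.0, 96.0]
ft_force: [-1.1, 0.5, 0.5]
finger_gap: -0.1
grip_force: 0.0
```

Emit:
apply_moves(
  steps=[
    [-1,0,0,-5,0,0,0],
    [-1,0,0,-5,0,0,0],
    [-1,0,0,-5,0,0,0],
    [-1,0,0,-5,0,0,0],
    [-1,0,0,-5,0,0,0],
    [-1,0,0,-5,0,0,0],
    [-1,0,0,-5,0,0,0],
    [-1,0,0,-5,0,0,0],
  ],
)

```text
time: 8.4
tool_pos: [534.6, 152.6, 105.1]
tcp_rot: [180.0, -0.0, 96.0]
ft_force: [0.1, -0.8, -0.0]
finger_gap: -0.5
grip_force: 0.0
```

```bash
cat >> h.py <<'E'
def floor(names=("top","side","wrist")):
    c,sn=np.cos(np.radians(YAW)),np.sin(np.radians(YAW))
    for n in names:
        tT=toolT();s=r.snapshot(n);w=cloud(s,tT@s["hand_eye"] if n=="wrist" else None)
        col=s["color"].min(-1).ravel();w=w.reshape(-1,3);d=w[:,:2]-ST
        x=c*d[:,0]+sn*d[:,1];y=-sn*d[:,0]+c*d[:,1]
        m=(abs(x)<22)&(y>75)&(y<205)&(w[:,2]>20)&(col>190)
        if m.sum()>10:
            k=np.polyfit(y[m],w[m,2],1);res=w[m,2]-np.polyval(k,y[m]);ok=abs(res)<6;k=np.polyfit(y[m][ok],w[m,2][ok],1)
            print(n,m.sum(),"slope deg",np.degrees(np.arctan(k[0])).round(2),"z@130",np.polyval(k,130).round(1),"ymax",np.percentile(y[m],99))
E
python3 - <<'E'
from h import *
floor()
E
```

```text
top 261 slope deg 10.58 z@130 55.6 ymax 195.24694231596254
side 264 slope deg 10.29 z@130 56.9 ymax 194.23784307795268
wrist 6705 slope deg 10.67 z@130 56.0 ymax 196.2590251509182
```

Emit:
apply_moves(
  steps=[
    [-1,26,0,0,0,0,0],
    [-1,26,0,0,0,0,0],
    [-1,0,0,12,0,0,0],
    [-1,0,0,12,0,0,0],
    [-1,0,0,6,0,0,0],
    [-1,0,0,3,0,0,0],
    [-1,0,0,2,0,0,0],
    [-1,0,0,2,0,0,0],
  ],
)

```text
time: 9.35
tool_pos: [529.5, 203.8, 67.8]
tcp_rot: [180.0, 0.0, 95.9]
ft_force: [-0.4, -0.8, -0.1]
finger_gap: -0.3
grip_force: 0.0
```

Emit:
apply_moves(
  steps=[
    [-1,0,0,2,0,0,0],
    [-1,0,0,2,0,0,0],
    [-1,0,0,2,0,0,0],
    [-1,0,0,2,0,0,0],
    [-1,0,0,2,0,0,0],
    [-1,0,0,2,0,0,0],
    [-1,0,0,2,0,0,0],
    [-1,0,0,2,0,0,0],
  ],
)

```text
time: 10.15
tool_pos: [529.2, 204.3, 51.5]
tcp_rot: [-180.0, 0.0, 96.0]
ft_force: [-1.2, -0.3, 0.5]
finger_gap: 0.1
grip_force: 0.0
```

```bash
python3 - <<'E'
from h import *
floor(("wrist",))
E
```

```text
wrist 3518 slope deg 22.57 z@130 58.6 ymax 198.09659977754254
```

```bash
python3 - <<'E'
from h import *
floor(("top","side"))
a=r.snapshot("wrist");T=cloud(a,a["hand_eye"])
for v in range(180,250,6):
    print(v,[tuple(int(t) if t==t else None for t in T[v,u]) for u in (236,244,256,262)])
E
```

```text
top 478 slope deg 10.42 z@130 55.7 ymax 178.82750940420178
side 269 slope deg 10.59 z@130 56.9 ymax 193.77262784632543
180 [(15, -16, 51), (15, -9, 51), (15, 0, 52), (15, 4, 51)]
186 [(11, -16, 50), (10, -9, 52), (10, 0, 51), (10, 4, 52)]
192 [(5, -16, 51), (5, -9, 52), (5, 0, 52), (5, 4, 52)]
198 [(3, -15, 42), (3, -9, 41), (3, 0, 41), (3, 4, 42)]
204 [(-1, -15, 43), (-1, -9, 41), (-1, 0, 41), (-1, 4, 42)]
210 [(13, -11, -17), (13, -6, -16), (13, 0, -17), (13, 3, -16)]
216 [(9, -11, -16), (9, -6, -17), (9, 0, -15), (9, 3, -17)]
222 [(5, -11, -15), (5, -7, -15), (5, 0, -15), (5, 3, -16)]
228 [(1, -11, -15), (11, -5, -40), (10, 0, -39), (11, 2, -39)]
234 [(-2, -11, -14), (11, -5, -47), (11, 0, -47), (10, 2, -46)]
240 [(7, -9, -46), (11, -5, -54), (10, 0, -53), (11, 2, -54)]
246 [(7, -9, -52), (11, -5, -61), (11, 0, -60), (10, 2, -59)]
```

Emit:
apply_moves(
  steps=[
    [-1,0,0,6,0,0,0],
    [-1,0,0,5,0,0,0],
    [-1,0,0,5,0,0,0],
    [-1,0,0,5,0,0,0],
    [-1,0,0,5,0,0,0],
    [-1,0,0,5,0,0,0],
    [-1,0,0,5,0,0,0],
    [-1,0,0,5,0,0,0],
  ],
)

```text
time: 11.15
tool_pos: [529.4, 204.4, 10.4]
tcp_rot: [180.0, -0.0, 96.0]
ft_force: [0.3, 0.7, 2.2]
finger_gap: 0.2
grip_force: 0.9
```

Emit:
apply_moves(
  steps=[
    [-1,0,0,2,0,0,0],
    [-1,0,0,2,0,0,0],
    [-1,0,0,2,0,0,0],
    [-1,0,0,1,0,0,0],
    [-1,0,0,1,0,0,0],
    [-1,0,0,1,0,0,0],
    [-1,0,0,1,0,0,0],
    [-1,0,0,0,0,0,0],
  ],
)

```text
time: 11.95
tool_pos: [529.2, 204.2, 0.5]
tcp_rot: [-180.0, 0.0, 95.9]
ft_force: [-0.3, -0.5, -0.6]
finger_gap: -0.1
grip_force: 0.0
```

Emit:
apply_moves(
  steps=[
    [-1,0,0,1,0,0,0],
    [-1,0,0,1,0,0,0],
    [-1,0,0,1,0,0,0],
    [-1,0,0,1,0,0,0],
    [-1,0,0,0,0,0,0],
    [-1,0,0,0,0,0,0],
    [-1,0,0,0,0,0,0],
    [-1,0,0,0,0,0,0],
  ],
)

```text
time: 12.75
tool_pos: [529.5, 204.2, -1.7]
tcp_rot: [180.0, 0.0, 96.0]
ft_force: [-7.6, -4.5, 16.7]
finger_gap: -0.1
grip_force: 8.0
```

```bash
python3 - <<'E'
from h import *
floor(("top","side"))
E
```

```text
top 422 slope deg -0.11 z@130 31.5 ymax 173.02585119035544
side 166 slope deg -0.06 z@130 32.3 ymax 193.77461158036067
```

```bash
python3 - <<'E'
from h import *
plan([(529.5,204.2,190,96,5),(570,-320,190,101.6,13),])
E
```

```text
[0.0, -0.0, -38.3] -0.0
[0.0, -0.0, -38.3] -0.0
[0.0, -0.0, -38.3] -0.0
[0.0, -0.0, -38.3] -0.0
[0.0, -0.0, -38.3] -0.0
--
[-40.4, -1.1, -0.0] -0.09
[-40.4, -1.4, -0.0] -0.09
[-40.4, -1.7, -0.0] -0.09
[-40.4, -2.0, -0.0] -0.09
[-40.4, -2.3, -0.0] -0.09
[-40.4, -2.6, -0.0] -0.09
[-40.3, -2.9, -0.0] -0.09
[-40.3, -3.2, -0.0] -0.09
[-40.3, -3.5, -0.0] -0.09
[-40.3, -3.8, -0.0] -0.09
[-40.2, -4.2, -0.0] -0.09
[-40.2, -4.5, -0.0] -0.09
[-40.2, -4.8, -0.0] -0.09
--
```

Emit:
apply_moves(
  steps=[
    [-1,0,0,-38,0,0,0],
    [-1,0,0,-38,0,0,0],
    [-1,0,0,-38,0,0,0],
    [-1,0,0,-39,0,0,0],
    [-1,0,0,-39,0,0,0],
    [1,-40.4,-1.1,0,0,0,-0.09],
    [1,-40.4,-1.4,0,0,0,-0.09],
    [1,-40.4,-1.7,0,0,0,-0.09],
  ],
)

```text
time: 13.65
tool_pos: [538.8, 82.4, 189.1]
tcp_rot: [179.9, 0.0, 97.4]
ft_force: [0.3, -1.3, -0.2]
finger_gap: 42.8
grip_force: 0.0
```

Emit:
apply_moves(
  steps=[
    [1,-40.4,-2,0,0,0,-0.09],
    [1,-40.4,-2.3,0,0,0,-0.09],
    [1,-40.4,-2.6,0,0,0,-0.09],
    [1,-40.3,-2.9,0,0,0,-0.09],
    [1,-40.3,-3.2,0,0,0,-0.09],
    [1,-40.3,-3.5,0,0,0,-0.09],
    [1,-40.3,-3.8,0,0,0,-0.09],
    [1,-40.2,-4.2,0,0,0,-0.09],
  ],
)

```text
time: 14.45
tool_pos: [564.1, -240.9, 188.5]
tcp_rot: [180.0, 0.0, 100.9]
ft_force: [1.3, 0.2, 0.7]
finger_gap: 85.5
grip_force: 0.0
```

Emit:
apply_moves(
  steps=[
    [1,-40.2,-4.5,0,0,0,-0.09],
    [1,-40.2,-4.8,0,0,0,-0.09],
    [1,0,0,0,0,0,0],
    [1,0,0,0,0,0,0],
    [1,0,0,0,0,0,0],
    [1,0,0,0,0,0,0],
    [1,0,0,0,0,0,0],
    [1,0,0,0,0,0,0],
  ],
)

```text
time: 15.25
tool_pos: [570.8, -319.1, 189.0]
tcp_rot: [180.0, 0.0, 101.9]
ft_force: [-0.5, 0.1, 0.4]
finger_gap: 85.5
grip_force: 0.0
```

```bash
python3 - <<'E'
from h import *
tT=toolT();s=r.snapshot("wrist");w=cloud(s,tT@s["hand_eye"]);T=cloud(s,s["hand_eye"]);pickle.dump((s,tT),open("w3.pkl","wb"))
k=s["color"].min(-1)
m=(w[...,2]>42)&(w[...,2]<60)&(k>120)
n,l,st_,ce=cv2.connectedComponentsWithStats(m.astype(np.uint8));i=1+np.argmax(st_[1:,4]);print(st_[i])
p=w[l==i];print("z",np.median(p[:,2]),cv2.minAreaRect(p[:,:2].astype(np.float32)))
m=(w[...,2]>15)&(w[...,2]<60)&(k>110);p=w[m];print(cv2.minAreaRect(p[:,:2].astype(np.float32)))
# fingers: points with tool z in -80..0
f=(T[...,2]<0)&(T[...,2]>-80)&(w[...,2]>70);
q=T[f];print("finger",len(q),np.percentile(q,[1,50,99],axis=0).round(1) if len(q) else '')
cv2.imwrite("pics/w3.png",s["color"])
E
```

```text
[ 227  132   46   83 3589]
z 49.26957678965363 ((563.31494140625, -318.9213562011719), (49.70731735229492, 93.84475708007812), 12.684613227844238)
((609.2770385742188, -354.9634704589844), (359.3119201660156, 422.2280578613281), 87.54442596435547)
finger 3973 [[-10.2 -55.3 -79.6]
 [  6.8  42.4 -66. ]
 [ 11.6  55.8 -47.3]]
```

View pics/w3.png

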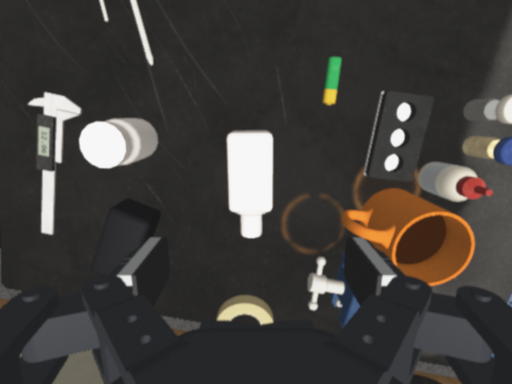

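```bash
python3 - <<'E'
from h import *
s,tT=pickle.load(open("w3.pkl","rb"));T=cloud(s,s["hand_eye"]);w=cloud(s,tT@s["hand_eye"])
for v in range(315,384,10): print(v,[tuple(int(t) if t==t else None for t in T[v,u]) for u in (180,210,240,256,290,320)])
for v in range(236,330,10): print(v,[tuple(int(t) if t==t else None for t in T[v,u]) for u in (120,140,155,165,350,365,380)])
b=(w[...,2]>42)&(w[...,2]<60)&(s["color"].min(-1)>120);b[:, :220]=0;b[:,280:]=0
rows=range(142,205);L=[np.where(b[v])[0] for v in rows]
for side in(0,-1):
    e=np.array([w[v,q[side],:2] for v,q in zip(rows,L)]);k=np.polyfit(e[:,1],e[:,0],1);print(np.degrees(np.arctan(k[0])),np.polyval(k,-319))
vv=np.where(b[:,250])[0];print(w[vv[0],250],w[vv[-1],250])
E
```

```text
315 [(-215, -111, 189), (-215, -67, 189), (-215, -23, 189), (-200, 0, 170), (-214, 48, 188), (-215, 92, 189)]
325 [(-836, -341, 932), (10, -12, -108), (9, -4, -107), (10, 0, -109), (10, 9, -109), (-232, 93, 190)]
335 [(10, -19, -111), (11, -11, -113), (10, -3, -112), (11, 0, -113), (11, 8, -113), (10, 16, -112)]
345 [(19, -15, -126), (10, -11, -116), (10, -3, -116), (10, 0, -115), (10, 8, -116), (9, 16, -115)]
355 [(19, -14, -128), (11, -10, -120), (10, -3, -118), (10, 0, -119), (11, 8, -120), (18, 13, -127)]
365 [(19, -14, -131), (10, -10, -122), (12, -3, -123), (11, 0, -122), (10, 7, -122), (18, 12, -130)]
375 [(18, -13, -131), (19, -8, -133), (10, -3, -124), (10, 0, -124), (11, 7, -125), (19, 11, -133)]
236 [(-69, -158, 138), (-69, -135, 139), (-91, -136, 189), (-91, -123, 189), (-91, 126, 189), (-52, 110, 99), (-51, 123, 95)]
246 [(-81, -159, 138), (-83, -137, 141), (11, -43, -60), (6, -42, -51), (7, 42, -53), (11, 46, -60), (-72, 135, 118)]
256 [(-95, -161, 138), (10, -46, -68), (8, -42, -64), (2, -42, -52), (3, 42, -54), (11, 43, -69), (11, 49, -70)]
266 [(7, -53, -71), (10, -4
[... 265 characters left out ...]
 (-9, 42, -58), (0, 42, -74), (6, 44, -84)]
296 [(12, -41, -97), (16, -31, -105), (-8, -42, -68), (-184, -130, 190), (-137, 109, 121), (-3, 42, -75), (16, 34, -105)]
306 [(17, -35, -109), (16, -30, -108), (-200, -146, 190), (-200, -132, 190), (-147, 108, 117), (17, 28, -109), (16, 32, -109)]
316 [(16, -33, -113), (17, -28, -113), (16, -25, -112), (-787, -403, 928), (-160, 109, 116), (16, 27, -113), (16, 31, -113)]
326 [(17, -31, -117), (16, -27, -116), (16, -23, -117), (16, -21, -116), (17, 22, -117), (17, 25, -117), (17, 29, -117)]
-12.42679712582935 538.7571904075305
-12.703655000413072 588.736380437937
[ 554.20903479 -273.08058136   45.64765473] [ 572.83136355 -364.33564048   44.12693648]
```

```bash
python3 - <<'E'
from h import *
plan([(563.7,-318.8,100,102.5,4),(563.7,-318.8,-24,102.5,8)])
E
```

```text
[0.5, -1.7, 22.2] -0.03
[0.5, -1.7, 22.2] -0.03
[0.5, -1.7, 22.2] -0.03
[0.5, -1.7, 22.2] -0.03
--
[0.0, -0.0, 15.5] -0.0
[0.0, -0.0, 15.5] -0.0
[0.0, -0.0, 15.5] -0.0
[0.0, -0.0, 15.5] -0.0
[0.0, -0.0, 15.5] -0.0
[0.0, -0.0, 15.5] -0.0
[0.0, -0.0, 15.5] -0.0
[0.0, -0.0, 15.5] -0.0
--
```

Emit:
apply_moves(
  steps=[
    [1,0.5,-1.7,22,0,0,-0.03],
    [1,0.5,-1.7,22,0,0,-0.03],
    [1,0.5,-1.7,22,0,0,-0.03],
    [1,0.5,-1.7,23,0,0,-0.03],
    [1,0,0,20,0,0,0],
    [1,0,0,20,0,0,0],
    [1,0,0,20,0,0,0],
    [1,0,0,20,0,0,0],
  ],
)

```text
time: 16.1
tool_pos: [563.6, -319.1, 19.0]
tcp_rot: [180.0, 0.0, 102.4]
ft_force: [-0.5, -1.0, -0.3]
finger_gap: 85.8
grip_force: 0.0
```

Emit:
apply_moves(
  steps=[
    [1,0,0,16,0,0,0],
    [1,0,0,14,0,0,0],
    [1,0,0,9,0,0,0],
    [1,0,0,5,0,0,0],
    [1,0,0,0,0,0,0],
    [0,0,0,0,0,0,0],
    [-1,0,0,0,0,0,0],
    [-1,0,0,0,0,0,0],
  ],
  squeeze=25,
)

```text
time: 16.9
tool_pos: [564.2, -319.9, -23.2]
tcp_rot: [179.9, 0.1, 102.4]
ft_force: [0.2, -0.5, -1.0]
finger_gap: 50.0
grip_force: 26.5
```

Emit:
apply_moves(
  steps=[
    [-1,0,0,0,0,0,0],
    [-1,0,0,0,0,0,0],
    [-1,0,0,-3,0,0,0],
    [-1,0,0,-3,0,0,0],
    [-1,0,0,-3,0,0,0],
    [-1,0,0,-6,0,0,0],
    [-1,0,0,-6,0,0,0],
    [-1,0,0,-6,0,0,0],
  ],
)

```text
time: 17.7
tool_pos: [563.6, -319.4, 3.4]
tcp_rot: [180.0, 0.0, 102.4]
ft_force: [0.3, -0.4, -1.1]
finger_gap: 49.8
grip_force: 26.5
```

```bash
python3 - <<'E'
from h import *
x,y=st(0,160);print(x,y)
plan([(563.6,-319.4,200,102.4,5),(x,y,200,95.8,13),(x,y,90,95.8,4)])
E
```

```text
530.8309924507286 181.2809134126061
[0.0, 0.0, -39.3] 0.0
[0.0, 0.0, -39.3] 0.0
[0.0, 0.0, -39.3] 0.0
[0.0, 0.0, -39.3] 0.0
[0.0, 0.0, -39.3] 0.0
--
[38.2, 5.8, 0.0] 0.1
[38.2, 5.5, 0.0] 0.1
[38.3, 5.1, 0.0] 0.1
[38.3, 4.8, 0.0] 0.1
[38.3, 4.5, 0.0] 0.1
[38.4, 4.1, 0.0] 0.1
[38.4, 3.8, 0.0] 0.1
[38.4, 3.4, 0.0] 0.1
[38.5, 3.1, 0.0] 0.1
[38.5, 2.8, 0.0] 0.1
[38.5, 2.4, 0.0] 0.1
[38.5, 2.1, 0.0] 0.1
[38.6, 1.7, 0.0] 0.1
--
[0.0, -0.0, 27.5] -0.0
[0.0, -0.0, 27.5] -0.0
[0.0, -0.0, 27.5] -0.0
[0.0, -0.0, 27.5] -0.0
--
```

Emit:
apply_moves(
  steps=[
    [-1,0,0,-39,0,0,0],
    [-1,0,0,-39,0,0,0],
    [-1,0,0,-39,0,0,0],
    [-1,0,0,-39,0,0,0],
    [-1,0,0,-40,0,0,0],
    [-1,38.2,5.8,0,0,0,0.1],
    [-1,38.2,5.5,0,0,0,0.1],
    [-1,38.3,5.1,0,0,0,0.1],
  ],
)

```text
time: 18.5
tool_pos: [555.8, -202.8, 199.7]
tcp_rot: [179.9, 0.0, 100.8]
ft_force: [0.6, 0.2, -0.8]
finger_gap: 50.1
grip_force: 26.6
```

Emit:
apply_moves(
  steps=[
    [-1,38.3,4.8,0,0,0,0.1],
    [-1,38.3,4.5,0,0,0,0.1],
    [-1,38.4,4.1,0,0,0,0.1],
    [-1,38.4,3.8,0,0,0,0.1],
    [-1,38.4,3.4,0,0,0,0.1],
    [-1,38.5,3.1,0,0,0,0.1],
    [-1,38.5,2.8,0,0,0,0.1],
    [-1,38.5,2.4,0,0,0,0.1],
  ],
)

```text
time: 19.3
tool_pos: [535.3, 105.9, 199.5]
tcp_rot: [179.9, 0.0, 96.9]
ft_force: [1.4, 0.2, -0.8]
finger_gap: 50.0
grip_force: 26.5
```

Emit:
apply_moves(
  steps=[
    [-1,38.5,2.1,0,0,0,0.1],
    [-1,38.6,1.7,0,0,0,0.1],
    [-1,0,0,0,0,0,0],
    [-1,0,0,25,0,0,0],
    [-1,0,0,25,0,0,0],
    [-1,0,0,25,0,0,0],
    [-1,0,0,25,0,0,0],
    [-1,0,0,10,0,0,0],
  ],
)

```text
time: 20.1
tool_pos: [528.7, 180.3, 86.2]
tcp_rot: [-179.8, 0.0, 95.9]
ft_force: [-0.6, -0.5, -0.5]
finger_gap: 49.6
grip_force: 26.5
```

```bash
python3 - <<'E'
from h import *
tT=toolT();print(tT[:3,3]);s=r.snapshot("wrist");w=cloud(s,tT@s["hand_eye"]);a=r.snapshot("top");wa=cloud(a)
pickle.dump((s,tT,a),open("w4.pkl","wb"))
c,sn=np.cos(np.radians(YAW)),np.sin(np.radians(YAW))
def sf(w): 
    d=w[...,:2]-ST;return c*d[...,0]+sn*d[...,1],-sn*d[...,0]+c*d[...,1]
for n,ww,im in(("wrist",w,s["color"]),("top",wa,a["color"])):
    x,y=sf(ww);m=(abs(x)<45)&(ww[...,2]>25)&(ww[...,2]<46)&(y>50)&(y<215)&(im.min(-1)>120)
    print(n,m.sum())
    for y0 in range(60,210,10):
        q=m&(y>y0)&(y<y0+10)
        if q.sum()>6: print(y0,q.sum(),np.percentile(x[q],[1,99]).round(1),y[q].max().round(1))
cv2.imwrite("pics/w4.png",s["color"])
E
```

```text
[528.67629511 180.28172712  86.1748325 ]
wrist 230
190 230 [-29.3  29.9] 199.5
top 486
60 51 [-29.6  30. ] 69.9
70 59 [-29.8  30.3] 79.9
80 59 [-29.7  30.5] 89.8
90 52 [-29.5  29. ] 99.9
100 42 [-30.   10.3] 110.0
110 41 [-29.5   9.5] 119.9
120 37 [-29.1   9.3] 129.1
130 26 [-29.6  -1.8] 138.7
140 26 [-29.6  -7.4] 149.6
150 23 [-29.   -7.7] 159.9
160 20 [-29.9  -6.9] 168.8
```

View pics/w4.png

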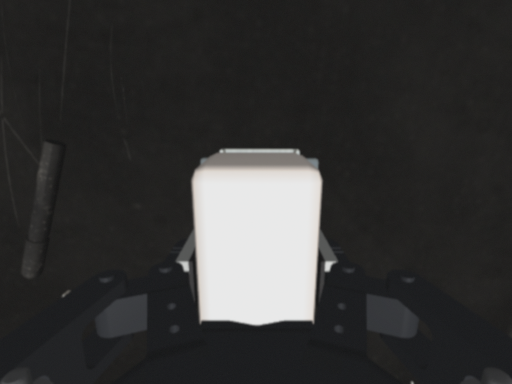

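```bash
python3 - <<'E'
from h import *
s,tT,a=pickle.load(open("w4.pkl","rb"))
T=cloud(s,s["hand_eye"]);k=s["color"].min(-1)
m=(k>150)&(abs(T[...,2]+74)<8)&(abs(T[...,1])<30);p=T[m]
print(m.sum(),np.median(p[:,2]),np.percentile(p,[0.5,99.5],axis=0).round(1))
for v in (180,210,240,270): 
    q=T[v][m[v]];print(q[0].round(1),q[-1].round(1))
w=cloud(a);c,sn=np.cos(np.radians(YAW)),np.sin(np.radians(YAW))
d=w[...,:2]-ST;x=c*d[...,0]+sn*d[...,1];y=-sn*d[...,0]+c*d[...,1]
q=(a["color"].min(-1)>120)&(w[...,2]>115)&(w[...,2]<170)&(abs(x)<40)&(y>50)&(y<230);print(q.sum(),np.percentile(y[q],[0,2,50]),[np.median(x[q&(y<95)]),np.median(w[q&(y<95)][:,2])])
print(r.sense()["tool_pos"])
E
```

```text
18706 -72.72087668849036 [[-16.6 -23.7 -74.4]
 [ 46.8  24.3 -68.7]]
[ 42.3 -23.1 -70.6] [ 42.3  23.7 -70.5]
[ 30.4 -23.6 -69.7] [ 30.5  24.1 -70. ]
[ 18.1 -23.5 -70. ] [ 17.9  24.1 -69.4]
[  7.3 -27.5 -73.9] [  7.4  28.  -74.1]
317 [ 82.67584286  83.43647314 119.94952261] [np.float64(-3.4242175377249957), np.float64(142.86461550774084)]
[529.09350717 180.56885992  87.26068285]
```

Emit:
apply_moves(
  steps=[
    [-1,1,2,15,0,0,0],
    [-1,1,0,15,0,0,0],
    [-1,0,0,14,0,0,0],
    [-1,0,0,12,0,0,0],
    [-1,0,0,8,0,0,0],
    [-1,0,0,5,0,0,0],
    [-1,0,0,3,0,0,0],
    [-1,0,0,2,0,0,0],
  ],
)

```text
time: 21.0
tool_pos: [532.4, 183.6, 14.8]
tcp_rot: [180.0, -0.0, 95.9]
ft_force: [0.4, -0.3, -1.1]
finger_gap: 49.4
grip_force: 26.5
```

Emit:
apply_moves(
  steps=[
    [-1,0,0,1,0,0,0],
    [-1,0,0,1,0,0,0],
    [-1,0,0,0,0,0,0],
    [-1,0,0,0,0,0,0],
    [-1,0,0,0,0,0,0],
    [-1,0,0,0,0,0,0],
    [-1,0,0,0,0,0,0],
    [-1,0,0,0,0,0,0],
  ],
)

```text
time: 21.8
tool_pos: [532.2, 183.5, 12.7]
tcp_rot: [180.0, -0.0, 95.9]
ft_force: [-0.2, 0.7, -1.2]
finger_gap: 49.6
grip_force: 26.5
```

Emit:
apply_moves(
  steps=[
    [-1,0,-1.5,0,0,0,0],
    [-1,0,0,1,0,0,0],
    [-1,0,0,1,0,0,0],
    [-1,0,0,1,0,0,0],
    [-1,0,0,0,0,0,0],
    [-1,0,0,0,0,0,0],
    [-1,0,0,0,0,0,0],
    [-1,0,0,0,0,0,0],
  ],
)

```text
time: 22.6
tool_pos: [530.7, 183.4, 9.8]
tcp_rot: [180.0, -0.0, 95.9]
ft_force: [0.6, 0.7, 0.6]
finger_gap: 49.5
grip_force: 26.5
```

Emit:
apply_moves(
  steps=[
    [-1,0,0,1,0,0,0],
    [-1,0,0,0,0,0,0],
    [-1,0,0,0,0,0,0],
    [0.3,0,0,0,0,0,0],
    [0.5,0,0,0,0,0,0],
    [0.8,0,0,0,0,0,0],
    [0.8,0,0,0,0,0,0],
    [0.8,0,0,0,0,0,0],
  ],
)

```text
time: 23.4
tool_pos: [530.6, 183.4, 8.7]
tcp_rot: [-180.0, 0.0, 95.9]
ft_force: [-0.2, 0.3, -0.2]
finger_gap: 76.4
grip_force: 0.0
```

Emit:
apply_moves(
  steps=[
    [0.8,0,0,-10,0,0,0],
    [0.8,0,0,-15,0,0,0],
    [0.8,0,0,-25,0,0,0],
    [0.8,0,0,-25,0,0,0],
    [-1,30,0,-15,0,0,0],
    [-1,30,0,0,0,0,0],
    [-1,25,0,0,0,0,0],
    [-1,0,0,0,0,0,0],
  ],
)

```text
time: 24.2
tool_pos: [522.0, 271.0, 100.8]
tcp_rot: [179.9, -0.1, 96.1]
ft_force: [-0.8, -0.1, -0.1]
finger_gap: 18.6
grip_force: 0.0
```

```bash
cat >> h.py <<'E'
def sframe(w):
    c,sn=np.cos(np.radians(YAW)),np.sin(np.radians(YAW))
    d=w[...,:2]-ST;return c*d[...,0]+sn*d[...,1],-sn*d[...,0]+c*d[...,1]
def bot(names=("top","wrist","side")):
    for n in names:
        tT=toolT();s=r.snapshot(n);w=cloud(s,tT@s["hand_eye"] if n=="wrist" else None)
        x,y=sframe(w);q=(s["color"].min(-1)>120)&(abs(w[...,2]-82)<6)&(abs(x)<40)&(y>40)&(y<230)
        if q.sum()>9:
            print(n,q.sum(),"z",np.median(w[q][:,2]).round(1),"y",np.percentile(y[q],[1,99]).round(1),"x",np.percentile(x[q],[1,99]).round(1))
            print("   rect",cv2.minAreaRect(np.stack([x[q],y[q]],1).astype(np.float32)))
E
python3 - <<'E'
from h import *
bot();print(sframe(np.array(r.sense()["tool_pos"])))
floor(("side",))
E
```

```text
top 467 z 81.0 y [118.  207.9] x [-22.9  24.5]
   rect ((1.028329849243164, 162.99282836914062), (49.21830749511719, 93.56101989746094), 0.06250494718551636)
wrist 1744 z 81.5 y [157.7 209.7] x [-12.7  14.5]
   rect ((0.711094856262207, 183.17503356933594), (28.84311866760254, 54.42664337158203), 0.6359495520591736)
side 188 z 81.8 y [114.  203.5] x [-27.8  19.7]
   rect ((-4.210199356079102, 158.41221618652344), (49.410343170166016, 92.54594421386719), 0.3434562385082245)
(np.float64(0.15879821688165308), np.float64(246.84153585836572))
side 331 slope deg 20.34 z@130 67.7 ymax 199.9079144445542
```

Emit:
apply_moves(
  steps=[
    [-1,0,0,22,0,0,0],
    [-1,0,0,22,0,0,0],
    [-1,0,0,22,0,0,0],
    [-1,0,0,20,0,0,0],
    [-1,-7,0,0,0,0,0],
    [-1,-7,0,0,0,0,0],
    [-1,-6,0,0,0,0,0],
    [-1,-4,0,0,0,0,0],
  ],
)

```text
time: 25.2
tool_pos: [525.8, 243.4, 14.4]
tcp_rot: [179.9, -0.0, 95.9]
ft_force: [-0.8, 0.2, 0.8]
finger_gap: 0.3
grip_force: 0.0
```

Emit:
apply_moves(
  steps=[
    [-1,-4,0,0,0,0,0],
    [-1,-4,0,0,0,0,0],
    [-1,-4,0,0,0,0,0],
    [-1,-4,0,0,0,0,0],
    [-1,-4,0,0,0,0,0],
    [-1,-4,0,0,0,0,0],
    [-1,-4,0,0,0,0,0],
    [-1,-4,0,0,0,0,0],
  ],
)

```text
time: 26.0
tool_pos: [527.6, 211.9, 12.6]
tcp_rot: [-180.0, 0.0, 95.9]
ft_force: [-0.1, 1.5, 0.6]
finger_gap: -0.4
grip_force: 0.3
```

```bash
python3 - <<'E'
from h import *
bot();print(sframe(np.array(r.sense()["tool_pos"])))
E
```

```text
top 470 z 81.2 y [ 88.  177.8] x [-24.1  24.2]
   rect ((0.043170928955078125, 122.02468872070312), (49.5317268371582, 115.98397827148438), 0.4746190309524536)
wrist 917 z 82.8 y [169.4 202.5] x [-15.9  16.1]
   rect ((3.5638322830200195, 191.04580688476562), (32.23493957519531, 36.147003173828125), 31.241409301757812)
side 202 z 81.9 y [ 84.3 182.5] x [-27.7  19.4]
   rect ((-3.946012496948242, 133.1932830810547), (48.867103576660156, 106.28463745117188), 1.9059034585952759)
(np.float64(-0.12217755901198046), np.float64(190.7196480131572))
```

Emit:
apply_moves(
  steps=[
    [-1,-3,0,0,0,0,0],
    [-1,-3,0,0,0,0,0],
    [-1,-3,0,0,0,0,0],
    [-1,-3,0,0,0,0,0],
    [-1,-3,0,0,0,0,0],
    [-1,-3,0,0,0,0,0],
    [-1,-2,0,0,0,0,0],
    [-1,-2,0,0,0,0,0],
  ],
)

```text
time: 26.95
tool_pos: [529.9, 190.1, 12.7]
tcp_rot: [-180.0, -0.0, 95.9]
ft_force: [0.6, 0.0, -0.5]
finger_gap: 0.0
grip_force: 0.2
```

Emit:
apply_moves(
  steps=[
    [-1,-1,0,0,0,0,0],
    [-1,-1,0,0,0,0,0],
    [-1,-1,0,0,0,0,0],
    [-1,-1,0,0,0,0,0],
    [-1,0,0,0,0,0,0],
    [-1,0,0,0,0,0,0],
    [-1,0,0,0,0,0,0],
    [-1,0,0,0,0,0,0],
  ],
)

```text
time: 27.75
tool_pos: [530.3, 186.4, 12.7]
tcp_rot: [180.0, 0.0, 95.9]
ft_force: [-0.1, 0.5, 0.6]
finger_gap: 0.1
grip_force: 0.0
```

Emit:
apply_moves(
  steps=[
    [-1,-1,0,0,0,0,0],
    [-1,-1,0,0,0,0,0],
    [-1,-1,0,0,0,0,0],
    [-1,0,0,0,0,0,0],
    [-1,0,0,0,0,0,0],
    [-1,0,0,0,0,0,0],
    [-1,0,0,0,0,0,0],
    [-1,0,0,0,0,0,0],
  ],
)

```text
time: 28.55
tool_pos: [530.6, 183.4, 12.7]
tcp_rot: [-180.0, 0.0, 95.9]
ft_force: [0.7, 0.6, -0.4]
finger_gap: -0.1
grip_force: 0.0
```

Emit:
apply_moves(
  steps=[
    [-1,-1,0,0,0,0,0],
    [-1,-1,0,0,0,0,0],
    [-1,0,0,0,0,0,0],
    [-1,0,0,0,0,0,0],
    [-1,0,0,0,0,0,0],
    [-1,0,0,0,0,0,0],
    [-1,0,0,0,0,0,0],
    [-1,0,0,0,0,0,0],
  ],
)

```text
time: 29.35
tool_pos: [530.9, 182.7, 12.9]
tcp_rot: [180.0, -0.1, 95.9]
ft_force: [-1.1, 6.4, -0.0]
finger_gap: 0.0
grip_force: 3.3
```

```bash
python3 - <<'E'
from h import *
print(r.sense()["ft_force"],sframe(np.array(r.sense()["tool_pos"])))
bot(("top","side"))
s=r.snapshot("top")
cv2.imwrite("pics/c5.png",cv2.resize(s["color"][160:240,140:260],(780,520),interpolation=cv2.INTER_CUBIC))
E
```

```text
[-1.10743874e+00  6.42361499e+00 -6.33357312e-03] (np.float64(0.2211083191953378), np.float64(161.43469424391964))
top 441 z 81.4 y [ 58.7 144.5] x [-23.7  24.6]
   rect ((0.1479930877685547, 101.52728271484375), (88.83914184570312, 49.78812026977539), 89.89009094238281)
side 219 z 82.0 y [ 55.7 155.4] x [-27.9  20. ]
   rect ((-4.014980316162109, 105.61817932128906), (48.856056213378906, 106.20591735839844), 1.905916452407837)
```

View pics/c5.png

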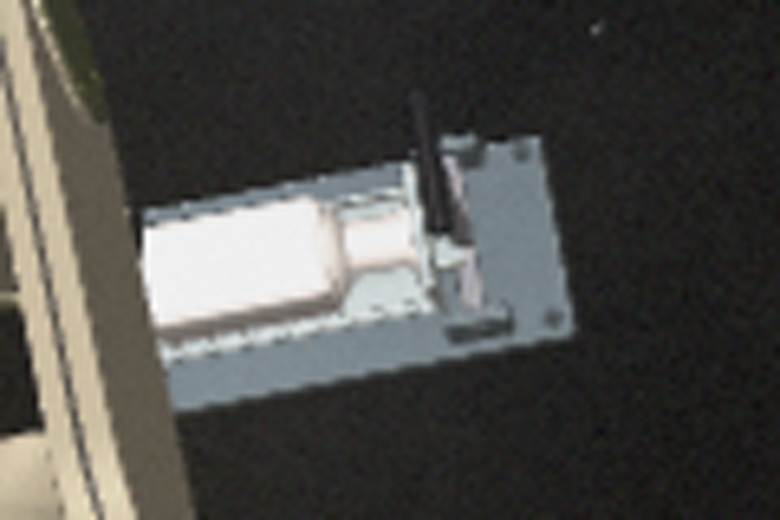

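```bash
python3 - <<'E'
from h import *
x,y=st(0,175);x2,y2=st(0,40)
plan([(x,y,12.9,95.9,2),(x,y,132,140.8,9),(x2,y2,132,185.8,9)])
E
```

```text
[6.8, -0.1, -0.0] 0.0
[6.8, -0.1, -0.0] 0.0
--
[0.0, 0.0, -13.2] -1.0
[0.0, 0.0, -13.2] -1.0
[0.0, 0.0, -13.2] -1.0
[0.0, 0.0, -13.2] -1.0
[0.0, 0.0, -13.2] -1.0
[-0.0, 0.0, -13.2] -1.0
[0.0, 0.0, -13.2] -1.0
[-0.0, 0.0, -13.2] -1.0
[0.0, 0.0, -13.2] -1.0
--
[-10.6, -10.6, -0.0] -1.0
[-9.6, -11.5, -0.0] -1.0
[-8.6, -12.3, -0.0] -1.0
[-7.5, -13.0, -0.0] -1.0
[-6.3, -13.6, -0.0] -1.0
[-5.1, -14.1, -0.0] -1.0
[-3.9, -14.5, -0.0] -1.0
[-2.6, -14.8, -0.0] -1.0
[-1.3, -14.9, -0.0] -1.0
--
```

Emit:
apply_moves(
  steps=[
    [-1,7,0,0,0,0,0],
    [-1,7,0,0,0,0,0],
    [-1,0,0,-13,0,0,-1],
    [-1,0,0,-13,0,0,-1],
    [-1,0,0,-13,0,0,-1],
    [-1,0,0,-13,0,0,-1],
    [-1,0,0,-13,0,0,-1],
    [-1,0,0,-13,0,0,-1],
  ],
)

```text
time: 30.3
tool_pos: [529.2, 195.6, 91.1]
tcp_rot: [-180.0, 0.0, 126.1]
ft_force: [-0.1, 0.1, 0.4]
finger_gap: -0.1
grip_force: 0.0
```

Emit:
apply_moves(
  steps=[
    [-1,0,0,-14,0,0,-1],
    [-1,0,0,-14,0,0,-1],
    [-1,0,0,-13,0,0,-1],
    [-1,-10.6,-10.6,0,0,0,-1],
    [-1,-9.6,-11.5,0,0,0,-1],
    [-1,-8.6,-12.3,0,0,0,-1],
    [-1,-7.5,-13,0,0,0,-1],
    [-1,-6.3,-13.6,0,0,0,-1],
  ],
)

```text
time: 31.1
tool_pos: [537.0, 120.4, 131.6]
tcp_rot: [-180.0, -0.0, 166.1]
ft_force: [0.0, -0.3, -0.5]
finger_gap: -0.1
grip_force: 0.0
```

Emit:
apply_moves(
  steps=[
    [-1,-5.1,-14.1,0,0,0,-1],
    [-1,-3.9,-14.5,0,0,0,-1],
    [-1,-2.6,-14.8,0,0,0,-1],
    [-1,-1.3,-14.9,0,0,0,-1],
    [-1,0,0,0,0,0,0],
    [-1,0,0,0,0,0,0],
    [-1,0,0,0,0,0,0],
    [-1,0,0,0,0,0,0],
  ],
)

```text
time: 31.9
tool_pos: [543.1, 61.8, 131.7]
tcp_rot: [180.0, -0.0, -174.1]
ft_force: [0.7, 0.2, 0.2]
finger_gap: -0.3
grip_force: 0.0
```

```bash
python3 - <<'E'
from h import *
S=r.sense();P=S["tool_pos"];print(P,S["tcp_rot"],sframe(P))
bot(("top","side"))
X,Y=sframe(P);off=10;D=33
def pos(a,rho=125,h=6):
    a=np.radians(a);return np.array([-rho*np.sin(a)+h*np.cos(a)+off, 40+rho*np.cos(a)+h*np.sin(a)-D])
prev=np.array([Y,P[2]])
for a in [0,6,12,18,24,30,36,42,48,54,60,66,72,78,83,86]:
    q=pos(a);print(a,"tool y,z:",(q-prev).round(1)*[1,-1],"TCP y,z",q.round(1));prev=q
E
```

```text
[543.08014739  61.81538112 131.66322337] [ 1.79991361e+02 -3.65960244e-03 -1.74115679e+02] (np.float64(0.11370361181829036), np.float64(39.90819231282009))
top 416 z 81.4 y [ 67.6 149.1] x [-23.6  23.6]
   rect ((0.04907035827636719, 108.4163818359375), (84.7057113647461, 49.59431838989258), 89.80608367919922)
side 210 z 81.5 y [ 54.7 146.5] x [-27.8  19.5]
   rect ((-3.831754684448242, 98.86915588378906), (97.64884185791016, 48.89931106567383), 89.28246307373047)
0 tool y,z: [-23.9  -0.3] TCP y,z [ 16. 132.]
6 tool y,z: [-13.1   0.1] TCP y,z [  2.9 131.9]
12 tool y,z: [-13.    1.4] TCP y,z [-10.1 130.5]
18 tool y,z: [-12.8   2.8] TCP y,z [-22.9 127.7]
24 tool y,z: [-12.4   4.1] TCP y,z [-35.4 123.6]
30 tool y,z: [-11.9   5.4] TCP y,z [-47.3 118.3]
36 tool y,z: [-11.3   6.6] TCP y,z [-58.6 111.7]
42 tool y,z: [-10.6   7.7] TCP y,z [-69.2 103.9]
48 tool y,z: [-9.7  8.8] TCP y,z [-78.9  95.1]
54 tool y,z: [-8.7  9.8] TCP y,z [-87.6  85.3]
60 tool y,z: [-7.7 10.6] TCP y,z [-95.3  74.7]
66 tool y,z: [-6.5 11.4] TCP y,z [-101.8   63.3]
72 tool y,z: [-5.3 12. ] TCP y,z [-107.    51.3]
78 tool y,z: [-4.  12.5] TCP y,z [-111.    38.9]
83 tool y,z: [-2.3 10.7] TCP y,z [-113.3   28.2]
86 tool y,z: [-0.9  6.5] TCP y,z [-114.3   21.7]
```

Emit:
apply_moves(
  steps=[
    [-1,0,-8,0,0,0,0],
    [-1,0,-8,0,0,0,0],
    [-1,0,-4,0,0,0,0],
    [-1,0,-4,0,0,0,0],
    [-1,0,-6.5,0,0,0,0],
    [-1,0,-6.5,0.1,0,0,0],
    [-1,0,-6.5,0.5,0,0,0],
    [-1,0,-6.5,0.9,0,0,0],
  ],
)

```text
time: 32.8
tool_pos: [548.1, 11.9, 130.0]
tcp_rot: [179.9, -0.0, -174.1]
ft_force: [-0.3, 5.5, -0.7]
finger_gap: 0.1
grip_force: 2.8
```

Emit:
apply_moves(
  steps=[
    [-1,0,-6.4,1.4,0,0,0],
    [-1,0,-6.4,1.4,0,0,0],
    [-1,0,-6.2,2,0,0,0],
    [-1,0,-6.2,2.1,0,0,0],
    [-1,0,-6,2.7,0,0,0],
    [-1,0,-5.9,2.7,0,0,0],
    [-1,0,-5.7,3.3,0,0,0],
    [-1,0,-5.6,3.3,0,0,0],
  ],
)

```text
time: 33.6
tool_pos: [553.0, -36.8, 111.3]
tcp_rot: [179.9, -0.0, -174.1]
ft_force: [-1.7, 3.8, 2.8]
finger_gap: 0.1
grip_force: 2.7
```

```bash
python3 - <<'E'
from h import *
P=r.sense()["tool_pos"];print(sframe(P),P[2])
s=r.snapshot("side");w=cloud(s)
cv2.imwrite("pics/c6.png",cv2.resize(s["color"][110:260,180:340],(640,600),interpolation=cv2.INTER_CUBIC))
E
```

```text
(np.float64(0.044722000311034016), np.float64(-59.20147589192016)) 111.34410107258648
```

View pics/c6.png

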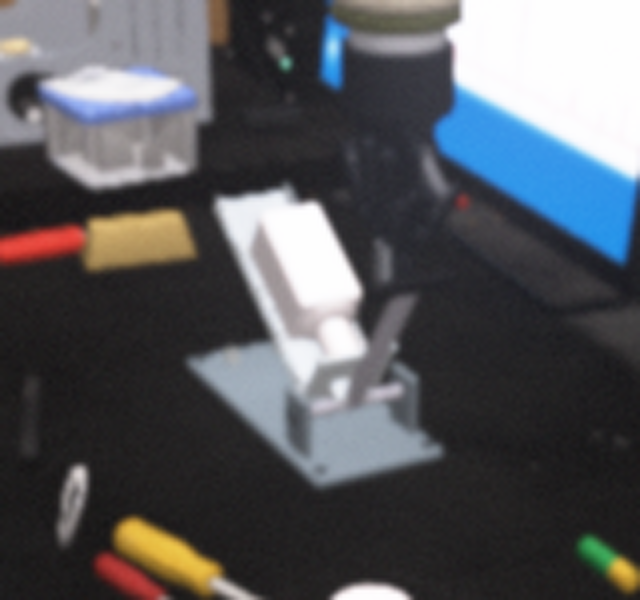

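The side view shows the cradle about 36° up, the bottle seated in it, and the fingertip pushing the lever just below the handle. I'm carrying on along the arc.

Emit:
apply_moves(
  steps=[
    [-1,0,-5.3,3.8,0,0,0],
    [-1,0,-5.3,3.9,0,0,0],
    [-1,0,-4.9,4.4,0,0,0],
    [-1,0,-4.8,4.4,0,0,0],
    [-1,0,-4.4,4.9,0,0,0],
    [-1,0,-4.3,4.9,0,0,0],
    [-1,0,-3.9,5.3,0,0,0],
    [-1,0,-3.8,5.3,0,0,0],
  ],
)

```text
time: 34.45
tool_pos: [557.3, -74.3, 74.5]
tcp_rot: [-179.9, 0.0, -174.1]
ft_force: [-3.1, 0.4, 6.1]
finger_gap: -0.2
grip_force: 2.5
```

Emit:
apply_moves(
  steps=[
    [-1,0,-3.3,5.7,0,0,0],
    [-1,0,-3.2,5.7,0,0,0],
    [-1,0,-2.7,6,0,0,0],
    [-1,0,-2.6,6,0,0,0],
    [-1,0,-2,6,0,0,0],
    [-1,0,-2,4.5,0,0,0],
    [-1,0,-0.5,3,0,0,0],
    [-1,0,0,0,0,0,0],
  ],
)

```text
time: 35.25
tool_pos: [558.7, -89.7, 37.0]
tcp_rot: [-180.0, -0.0, -174.1]
ft_force: [-0.2, -0.4, 0.3]
finger_gap: -0.2
grip_force: 0.0
```

Emit:
apply_moves(
  steps=[
    [-1,0,-0.5,2,0,0,0],
    [-1,0,-0.5,2,0,0,0],
    [-1,0,-0.5,2,0,0,0],
    [-1,0,0,2,0,0,0],
    [-1,0,0,1,0,0,0],
    [-1,0,0,1,0,0,0],
    [-1,0,0,0,0,0,0],
    [-1,0,0,0,0,0,0],
  ],
)

```text
time: 36.05
tool_pos: [559.0, -91.0, 27.4]
tcp_rot: [180.0, 0.0, -174.1]
ft_force: [-0.1, -1.4, 2.2]
finger_gap: -0.1
grip_force: 1.1
```

Emit:
apply_moves(
  steps=[
    [-1,0,0,1,0,0,0],
    [-1,0,0,1,0,0,0],
    [-1,0,0,1,0,0,0],
    [-1,0,0,0,0,0,0],
    [-1,0,0,0,0,0,0],
    [-1,0,0,0,0,0,0],
    [-1,0,0,0,0,0,0],
    [-1,0,0,0,0,0,0],
  ],
)

```text
time: 36.85
tool_pos: [559.1, -91.3, 25.6]
tcp_rot: [-180.0, 0.0, -174.1]
ft_force: [-4.2, -0.6, 12.1]
finger_gap: 0.2
grip_force: 6.0
```

Emit:
apply_moves(
  steps=[
    [-1,0,0,1,0,0,0],
    [-1,0,0,1,0,0,0],
    [-1,0,0,0,0,0,0],
    [-1,0,0,0,0,0,0],
    [-1,0,0,-3,0,0,0],
    [-1,0,-2,-8,0,0,0],
    [-1,0,-5,-15,0,0,0],
    [-1,0,-10,-25,0,0,0],
  ],
)

```text
time: 37.65
tool_pos: [559.0, -107.3, 72.5]
tcp_rot: [179.9, -0.2, -174.1]
ft_force: [-0.6, 0.2, -0.7]
finger_gap: 0.1
grip_force: 0.0
```

Emit:
apply_moves(
  steps=[
    [-1,0,-20,-35,0,0,0],
    [-1,0,-20,-35,0,0,0],
    [-1,0,-20,-35,0,0,0],
    [-1,0,-20,-35,0,0,0],
    [-1,0,0,0,0,0,0],
    [-1,0,0,0,0,0,0],
    [-1,0,0,0,0,0,0],
    [-1,0,0,0,0,0,0],
  ],
)

```text
time: 38.45
tool_pos: [567.9, -186.6, 211.7]
tcp_rot: [179.9, -0.2, -174.1]
ft_force: [1.0, 0.5, -0.9]
finger_gap: -0.2
grip_force: 0.0
```

```bash
python3 - <<'E'
from h import *
P=r.sense()["tool_pos"];print(P)
s=r.snapshot("side");w=cloud(s);x,y=sframe(w);k=s["color"].min(-1)
m=(k>120)&(abs(x)<40)&(y>-60)&(y<60)&(w[...,2]>60)&(w[...,2]<220)
print(m.sum(),"z",np.percentile(w[m][:,2],[1,50,99]))
a=r.snapshot("top");wa=cloud(a);xa,ya=sframe(wa);q=(abs(xa)<40)&(ya>-60)&(ya<60)&(wa[...,2]>170)&(wa[...,2]<260)
t=wa[q];print("bottle bottom",q.sum(),np.median(t[:,2]),cv2.minAreaRect(np.stack([xa[q],ya[q]],1).astype(np.float32)))
k_,*_=np.linalg.lstsq(np.c_[ya[q],np.ones(q.sum())],t[:,2],rcond=None);print("slope",np.degrees(np.arctan(k_[0])))
im=np.hstack([cv2.resize(s["color"][100:260,180:340],(400,400)),cv2.resize(a["color"][150:250,140:240],(400,400))])
cv2.imwrite("pics/c7.png",im)
E
```

```text
[ 567.9313032  -186.62942149  211.72091181]
1421 z [ 60.93107718 148.47595828 218.54542124]
bottle bottom 509 191.93721302906556 ((-0.5340690612792969, 4.973766326904297), (62.274986267089844, 61.1104621887207), 89.77108764648438)
slope 26.988914718136527
```

View pics/c7.png

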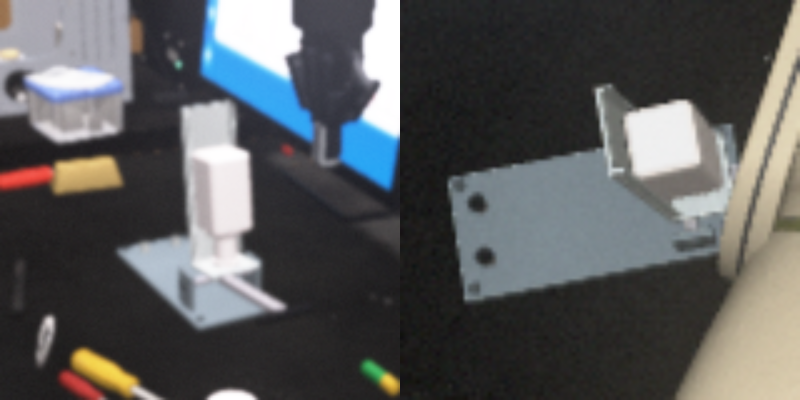

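```bash
python3 -c "
from bench import r
print(r.hand_in())"
```

```text
the job is handed in; nothing more can be done
None
```

The bottle stands mouth down on the peg with the cradle raised to its stop; the jar was left alone, the arm is clear, and the job was handed in at about 38.5 s of the 72 s limit (no verdict returned).

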